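# Hold the master rod hard against the stop of the bench centres

## Robot

A 7-joint arm with a two-finger parallel gripper is mounted at the origin on a cart in front of the work surface, level with it; the furniture and walls round the work are solid. World frame = base frame: x ahead of the robot, y to its left, z up, the work surface at z = 0. Lengths are in m, angles in rad, forces in N, time in s.
With the tool pointing down it reaches from about 0.35 to 0.9 m from the base axis. Payload 19.9 kg.
Tool frame: the origin (TCP) lies between the finger pads, 19 mm behind the fingertips; this is the grasp point; y points along the fingers, x is the direction in which the jaws open and shut, and the axes are right-handed (so a half turn about y gives the same grasp; the last joint's range is limited). The gripper opens to 94 mm and grips with 3 to 60 N. Pads are 16 mm wide; open, the fingers measure 119 mm over their backs; the gripper's body (75 mm by 177 mm) begins 78 mm behind the grasp point.
Start: joints at [-1.278, 0.417, -0.01, 1.614, 0.005, 1.111, -0.053], TCP at [0.205, 0.59, 0.224] pointing down, gripper open.
Joint ranges: [-2.81, 2.81], [-0.39, 2.02], [-1.27, 1.25], [0.06, 2.57], [-1.19, 4.33], [0.19, 2], [-2.82, 2.82]. Speed limits (rad/s): [1.89, 1.89, 2.39, 2.39, 3.01, 3.01, 3.01].

## Interface

Orientations are given as a rotation vector (axis times angle).
In Python, from workcell import manip gives the robot as it stands. The module is installed in compiled form; this text tells all that it offers.
- The arm moves only by the shell command python3 -m crank 'ROWS' [FORCE]. ROWS is JSON, a list of rows, each a list of 7 numbers: the shift along the world's x, y, z in cm, then the turn, a rotation vector about the world's x, y, z in rad, then the opening, from -1 (shut) to 1 (fully open), so that 0 is half open. In form: [[x, y, z, ax, ay, az, grip], ...]. A call has exactly 10 rows; each row shifts and turns the pose as measured when the row begins; what a row does not reach is not made up. A row lasts 1/8 s, in which the tool goes at most 62.5 mm and 10.7 degrees, less where a joint would pass 70% of its speed; a pose out of reach is approached as far as the arm can. A call is refused whole if a number of a shift passes 6.25 or a number of a turn 0.188, either way. A call with a gripper value outside its range is refused whole. The fingers move at their own pace and stop on an object; FORCE is the grip in N (left out, the last holds). Time passes only in rows, so rows that do not move let the fingers close, or fill a call up. It gives the time, the measured TCP pose, the force and the opening at its end, in the units of the state.
- manip.sense(): the state, without advancing time (a new reading comes with each control period).
- manip.grab_frame(name): name is "side" or "top"; returns a dict with "img" (384x512x3 uint8, red, green, blue), "mtx" (3x3 intrinsics, pixels), "k1" (the pictures are not rectified: a ray, as slopes to the right and down, at radius r is drawn at 1 + k1 r^2 times it, then the intrinsics apply), "world_from_camera" (4x4, takes a point from camera to world coordinates). Camera axes: x right, y up, looking along -z (the intrinsics and any distortion apply to the point x, -y, -z); pixel columns grow to the right and rows downward; lengths in m; the calibration is good to about 2 mm. A picture is of the moment at which its call begins. There is no depth.
- manip.finish_job(): hands the job in, once; it reports no verdict.
The state is a dict: "t": time; "q": joint angles; "qvel": joint speeds; "joint_efforts": joint torques, N m; "position": TCP position; "eef_rot": TCP orientation; "force": force on the tool from outside, world axes, zero at the start; "wrist_torque": the same for the moment, N m; "gripper_width": opening from 0.0 (shut) to 1.0 (fully open).
Only numpy, scipy, OpenCV 4.12 (cv2) and the standard library are available. Lean on these libraries where they do the work, as an engineer would, in place of code of your own. Each camera call takes 0.05 s, during which the arm holds its last target.

## Task

Set up the little bench centres so that the dial can be zeroed: slide the tailstock back to make room, lay the plain master rod (not the shaft with the roller on it, which stays in the stand) on the two V rests between the centres and let go of it. Then push the tailstock up by its knob so that the rod runs onto both centres and presses the sprung centre back until the rod's end face sits hard against the stop nose, and finish holding it there with a steady light hand push of about 20 N (enough to beat the spring, without forcing it); the job ends with the knob still in hand, not let go.

Things in the scene. Friction and masses are not known exactly. Their poses are not given: they have to be found in the camera images.
- bench_centres: Fixed grey bench centres for checking shafts, base plate 330 x 104 mm. Origin on the work surface; its +x runs along the centre line (z = 75 mm, y = 0) from the sliding tailstock (-x) to the headstock (+x, casting x 87 to 129 mm, 102 mm high) and points roughly to the robot's left; z up. A dial indicator and anvil screw on its +y side (the robot's side) stay below z = 62 mm.
- v_rests: The two fixed V rests of the bench centres (90 degree V, same frame and origin as bench_centres), at x = -40 and x = +22 mm, each 10 mm thick along x and 37 mm wide across; their cheeks reach up to z = 73 mm. A 20 mm rod lies in them with its axis at z = 73.5 mm.
- load_point (a point): Where the middle of a 20 mm rod's axis lies when it rests in both V rests with equal room to both centre points (tailstock fully back): x = -17.5 mm, z = 73.5 mm in the frame of bench_centres. A 120 mm rod laid here has 17 mm of free room to either centre point; along the centre line 10 mm either way is still right.
- seated_point (a point): Where the middle of the master rod's axis is when it sits on both centres with its end face hard on the stop nose: x = 15 mm, z = 75 mm in the frame of bench_centres (the centres lift the rod 1.5 mm off the V rests).
- tailstock (a joint): Travel of the tailstock along +x of bench_centres towards the headstock, m: 0 = fully back, 0.064 = forward end stop. It slides with about 2 N of friction and stays where it is left. It starts too far forward for the rod to go in (fully back, the two 60 degree points stand 155 mm apart). With the master rod hard on the stop nose it reads about 0.059.
- tail_knob (a point): Middle of the black push knob on top of the tailstock: an upright cylinder 24 mm in diameter and 34 mm high (centre here at z = 130 mm, its top at 147 mm, the tailstock's casting below ends at 100 mm). It moves with the tailstock; push or pull along the centre line.
- sprung_centre (a joint): How far the sprung 60 degree centre in the headstock is pressed back, m: 0 = free (its point then stands 15 mm out of the stop nose), about 0.006 when a rod's end face is hard on the stop nose. Its spring pushes back with 4 N when free and about 7.5 N there; any further push is taken by the nose.
- stop_nose: The fixed steel nose of the headstock, 24 mm in diameter, round the sprung centre. Its flat end face (x = 75 mm in the frame of bench_centres, looking to -x) is the hard stop for the rod's end face. This entry's origin is the same as that of bench_centres.
- master_rod: The plain steel master rod, 20 mm in diameter and 120 mm long with a 9 mm centre hole in either end, about 0.25 kg; both ends are alike. Origin in its middle, on its axis; its axis is its own x.
- roller_shaft: The other rod in the stand, to be left there: same 20 mm journals and 120 mm length, but with a 33 mm dark rubber roller 34 mm wide round its middle. Origin in its middle, its axis is its own x.
- rod_stand: Fixed light wooden stand, 96 x 122 x 42 mm: two slotted walls (12 mm thick, at x = +40 and -40 mm of its frame) carry the two rods along its x axis, one at y = +32, one at y = -32 mm (either may be on either side), axes 40 mm above the work surface. The floor between the walls is 12 mm high. Origin on the work surface in its middle.

How it is judged:
On the way:
1. the master rod lies on the V rests between the centres, let go of (distance between master_rod and load_point below 0.022 m and z of master_rod in the frame of bench_centres below 0.078 m and angle between the x axis of master_rod and the x axis of bench_centres, either way round below 0.06 rad and contact force between master_rod and the fingers below 0.1 N), for 0.2 s.
At the end, for the whole second after the job is handed in: For the last second: rod at rest within 3 mm of the seated point, aligned within 0.03 rad; sprung centre back > 4.5 mm, tailstock forward > 55 mm; rod presses the stop nose with 1.5 to 30 N; robot off the rod, TCP within 40 mm of the knob seen from above (distance between master_rod and seated_point below 0.003 m and angle between the x axis of master_rod and the x axis of bench_centres, either way round below 0.03 rad and value of joint sprung_centre above 0.0045 m and value of joint tailstock above 0.055 m and contact force between master_rod and stop_nose between 1.5 and 30 N and contact force between master_rod and the arm below 0.1 N and horizontal distance between the grasp point and tail_knob below 0.04 m and linear speed of master_rod below 0.01 m/s); the arm keeps its last pose, push and grip.
It fails at once if the roller shaft was disturbed in the stand (distance of roller_shaft from where it was at the start of the episode above 0.015 m).
It also fails if it takes over 64 s, if anything falls off the work surface, if the arm or the gripper's body presses on something with over 40 N, if the wrist force passes 120 N, or if a joint passes its speed limit or range.

## Working session

There is one attempt and no reset: what is moved stays moved. The work goes in short steps, Python scripts to look and compute and a shell command to move; the robot and the scene stay as the last step left them, time stands still between calls to the robot, and variables do not carry over. Pictures are saved under pics/ and viewed, and the job is handed in when it is done.

```bash
mkdir -p pics; cat > h.py <<'E'
import numpy as np, cv2
from workcell import manip
def snap(n,f):
    d=manip.grab_frame(n); cv2.imwrite('pics/'+f,d['img'][:,:,::-1]); 
    np.savez('pics/'+n+'.npz',**{k:np.array(v) for k,v in d.items()}); return d
def load(n): return dict(np.load('pics/'+n+'.npz'))
def ray(d,u,v):
    K=d['mtx']; k=float(d['k1']); T=d['world_from_camera']
    p=cv2.undistortPoints(np.array([[[u,v]]],float),K,np.array([k,0,0,0,0.])).ravel()
    return T[:3,3],T[:3,:3]@np.array([p[0],-p[1],-1])
def at_z(d,u,v,z):
    o,r=ray(d,u,v); return o+r*(z-o[2])/r[2]
def proj(d,P):
    T=d['world_from_camera']; c=T[:3,:3].T@(np.array(P,float)-T[:3,3]); 
    x=c[0]/-c[2]; y=-c[1]/-c[2]; f=1+float(d['k1'])*(x*x+y*y)
    K=d['mtx']; return np.array([K[0,0]*x*f+K[0,2],K[1,1]*y*f+K[1,2]])
E
python3 - <<'E'
from h import *
for n in('top','side'):
    d=snap(n,n+'0.png'); print(n,d['mtx'],d['k1'],d['world_from_camera'])
s=manip.sense(); print(s)
E
```

```text
top [[351.95950952   0.         255.79683084]
 [  0.         351.95950952 191.93812239]
 [  0.           0.           1.        ]] -0.0981258252523999 [[ 4.78389573e-04  9.93762581e-01 -1.11515482e-01  4.64441132e-01]
 [-9.99988583e-01 -5.48036800e-05 -4.77822403e-03  6.04325891e-02]
 [-4.75453171e-03  1.11516495e-01  9.93751209e-01  9.57499860e-01]
 [ 0.00000000e+00  0.00000000e+00  0.00000000e+00  1.00000000e+00]]
side [[362.23112086   0.         255.96133877]
 [  0.         362.23112086 188.64672061]
 [  0.           0.           1.        ]] -0.03803713446803179 [[ 0.97005131  0.10742065 -0.21785604  0.34764816]
 [-0.24276139  0.45905753 -0.85459528 -0.69310892]
 [ 0.00820727  0.88188831  0.47138694  0.51690341]
 [ 0.          0.          0.          1.        ]]
{'t': 0.1, 'q': array([-1.27748905,  0.41789283, -0.01030691,  1.61409668,  0.00470172,
        1.11068884, -0.05297742]), 'qvel': array([ 0.00035755, -0.0010142 ,  0.00078013, -0.00183457,  0.00047079,
        0.00112527,  0.00174765]), 'joint_efforts': array([-1.70362850e-04, -8.52559304e+01,  6.39246516e-01, -4.26684201e+01,
       -4.89764242e-02,  1.64659851e-02,  2.95735958e-05]), 'position': array([0.20527258, 0.59000277, 0.22370847]), 'eef_rot': array([-1.34987923, -0.95857004,  0.9599181 ]), 'force': array([ 0.16525538, -0.58273248,  0.56174424]), 'wrist_torque': array([-0.04595663,  0.03645681, -0.0304464 ]), 'gripper_width': 0.9995612525999511}
```

View pics/top0.png

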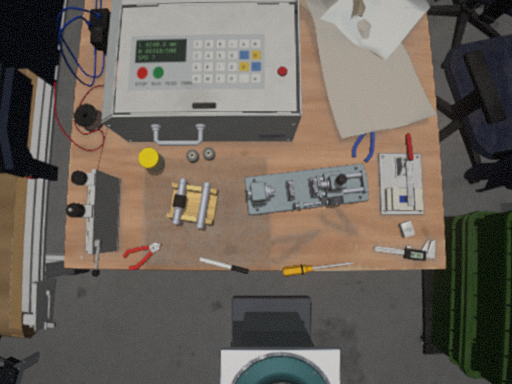

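View pics/side0.png

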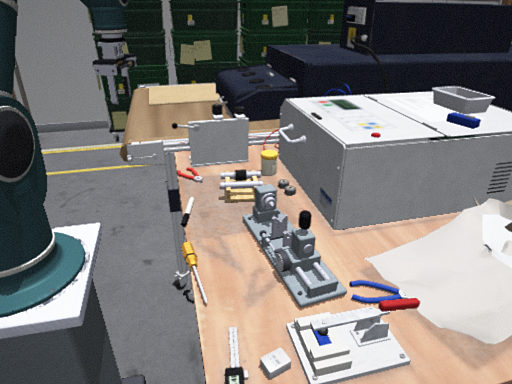

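```bash
python3 - <<'E'
import cv2
a=cv2.imread('pics/top0.png')
cv2.imwrite('pics/top0b.png',cv2.resize(a[60:300,90:410],None,fx=2.5,fy=2.5,interpolation=cv2.INTER_CUBIC))
E
python3 -c "
from h import *
from scipy.spatial.transform import Rotation as R
print(R.from_rotvec(manip.sense()['eef_rot']).as_matrix().round(3))"
```

```text
[[ 0.329 -0.    -0.944]
 [ 0.944 -0.001  0.329]
 [-0.001 -1.    -0.   ]]
```

View pics/top0b.png

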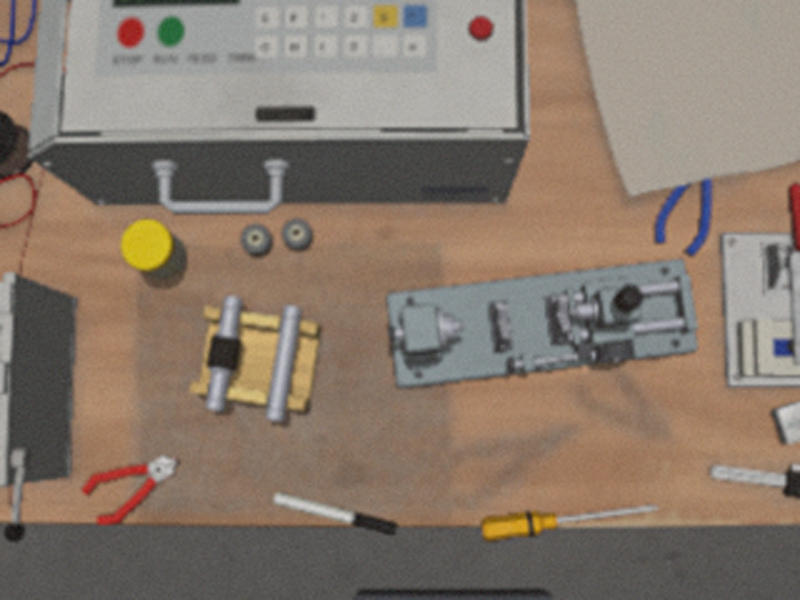

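```bash
python3 - <<'E'
from h import *
d=load('top'); s=load('side')
print('tcp',proj(d,[.205,.59,.224]),proj(s,[.205,.59,.224]))
Z=lambda X,Y,z:at_z(d,90+X/2.5,60+Y/2.5,z)
for z in (0,.012):
  c=[Z(*p,z) for p in((388,295),(685,260),(697,350),(398,387))]
  c=np.array(c); print(z,c.round(4).tolist(),c.mean(0).round(4),[np.linalg.norm(c[i]-c[(i+1)%4]).round(4) for i in range(4)])
  e=(c[0]+c[3]-c[1]-c[2])/2; print('ang',np.degrees(np.arctan2(e[1],e[0])))
k=Z(628,297,.147);print('knob',k)
m=[Z(291,307,.045),Z(278,420,.045)];print('master',m,np.linalg.norm(m[0]-m[1]))
m=[Z(233,298,.045),Z(215,409,.045)];print('roller',m,np.linalg.norm(m[0]-m[1]))
a=cv2.imread('pics/side0.png')
cv2.imwrite('pics/side0b.png',cv2.resize(a[160:310,210:360],None,fx=4,fy=4,interpolation=cv2.INTER_CUBIC))
cv2.imwrite('pics/top0c.png',cv2.resize(a*0+cv2.imread('pics/top0.png'),None,fx=1,fy=1)[155:225,235:375].repeat(5,0).repeat(5,1))
E
```

```text
tcp [ 12.73172171 348.83129933] [120.9271338  94.4808042]
0 [[0.6105, 0.0942, 0.0], [0.6502, -0.2364, 0.0], [0.5495, -0.2463, 0.0], [0.5093, 0.0829, 0.0]] [ 0.5799 -0.0764  0.    ] [np.float64(0.333), np.float64(0.1012), np.float64(0.3317), np.float64(0.1018)]
ang 96.90620622010472
0.012 [[0.6086, 0.0938, 0.012], [0.6479, -0.2327, 0.012], [0.5485, -0.2424, 0.012], [0.5088, 0.0827, 0.012]] [ 0.5784 -0.0747  0.012 ] [np.float64(0.3288), np.float64(0.0999), np.float64(0.3275), np.float64(0.1005)]
ang 96.90620622010472
knob [ 0.58629648 -0.1353628   0.147     ]
master [array([0.59097127, 0.19443076, 0.045     ]), array([0.47286316, 0.20617807, 0.045     ])] 0.11869088619693748
roller [array([0.60060782, 0.25603369, 0.045     ]), array([0.48398531, 0.2723233 , 0.045     ])] 0.11775467004972191
```

View pics/side0b.png

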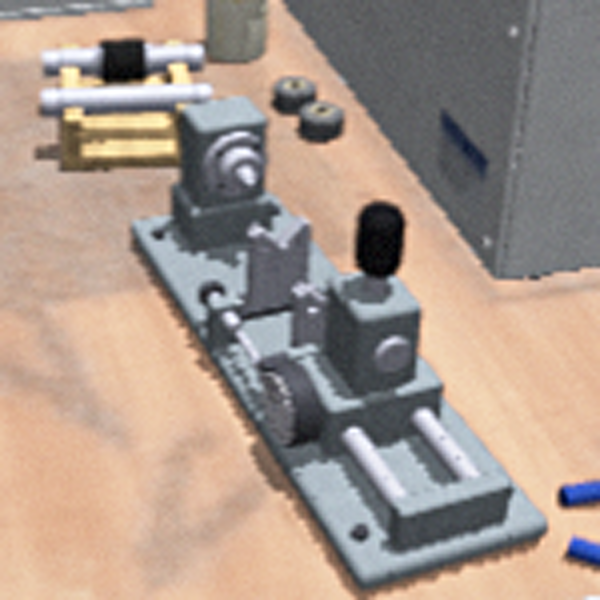

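View pics/top0c.png

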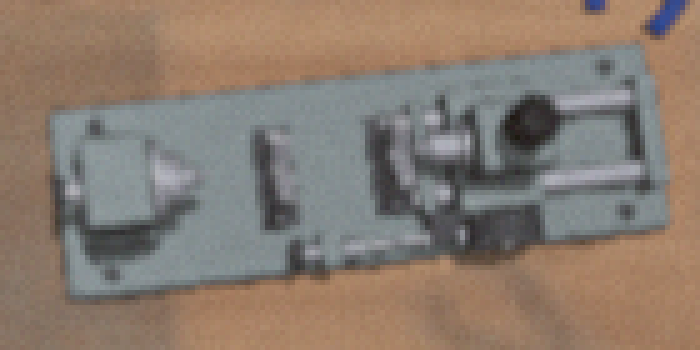

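```bash
python3 - <<'E'
from h import *
d=load('top'); s=load('side')
Z=lambda X,Y,z:at_z(d,90+X/2.5,60+Y/2.5,z)
print(Z(505,202,0),Z(100,202,0))
for z in(.1,.14,.18,.2,.22,.25):print(z,Z(528,137,z).round(3),Z(528,203,z).round(3))
# side view box corner bottom (335,229), top ~ (330,160)?
print(at_z(s,334,228,0))
for z in(.14,.18,.22,.26):print(z,at_z(s,327,150,z))
o=np.array([.579,-.075]);x=np.array([np.cos(np.radians(96.9)),np.sin(np.radians(96.9))]);y=np.array([-x[1],x[0]])
W=lambda a,b,c:[*(o+a*x+b*y),c]
im=cv2.resize(cv2.imread('pics/top0.png'),None,fx=1,fy=1); ims=cv2.imread('pics/side0.png')
def draw(dd,im,f,off,k):
    im=cv2.resize(im,None,fx=k,fy=k)
    def P(p): q=(proj(dd,p)+.5)*k; return tuple(int(v) for v in q)
    for z in(0,.012):
      pl=[P(W(a,b,z)) for a,b in((-.165,-.052),(.165,-.052),(.165,.052),(-.165,.052))]
      cv2.polylines(im,[np.array(pl)],True,(0,0,255),1)
    pl=[P(W(a,b,.102)) for a,b in((.087,-.02),(.129,-.02),(.129,.02),(.087,.02))]
    cv2.polylines(im,[np.array(pl)],True,(0,255,0),1)
    for a in(-.04,.022):cv2.line(im,P(W(a,-.0185,.073)),P(W(a,.0185,.073)),(255,0,0),1)
    for p in (W(.06,0,.075),W(-.06,0,.147),W(-.06,0,.113)): cv2.circle(im,P(p),4,(0,255,255),1)
    x0,y0=off; cv2.imwrite(f,im[y0*k:y0*k+600,x0*k:x0*k+800])
draw(d,im,'pics/ov_t.png',(235,140),5); draw(s,ims,'pics/ov_s.png',(210,175),4)
E
```

```text
[ 0.71547686 -0.03591894  0.        ] [ 7.17600417e-01  4.21269145e-01 -1.11022302e-16]
0.1 [ 0.757 -0.05   0.1  ] [ 0.688 -0.049  0.1  ]
0.14 [ 0.743 -0.045  0.14 ] [ 0.678 -0.044  0.14 ]
0.18 [ 0.73 -0.04  0.18] [ 0.667 -0.039  0.18 ]
0.2 [ 0.723 -0.037  0.2  ] [ 0.662 -0.036  0.2  ]
0.22 [ 0.716 -0.035  0.22 ] [ 0.657 -0.034  0.22 ]
0.25 [ 0.706 -0.031  0.25 ] [ 0.649 -0.03   0.25 ]
[ 0.72745194 -0.00572228  0.        ]
0.14 [0.7691537  0.16604364 0.14      ]
0.18 [0.72442016 0.07486351 0.18      ]
0.22 [ 0.67968663 -0.01631663  0.22      ]
0.26 [ 0.63495309 -0.10749676  0.26      ]
```

View pics/ov_t.png

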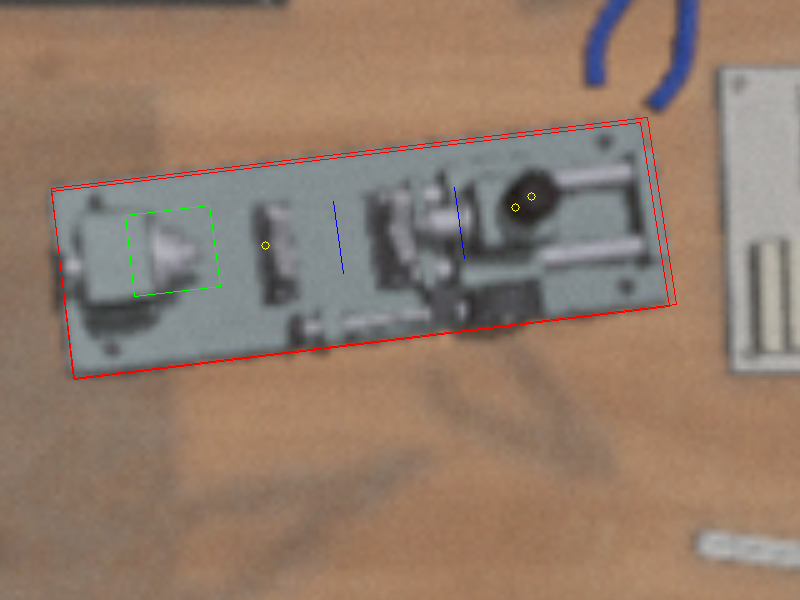

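View pics/ov_s.png

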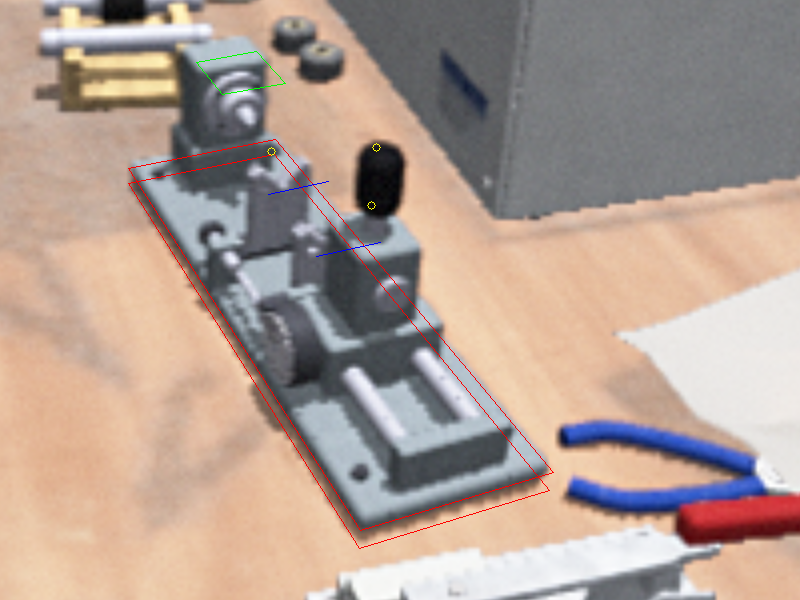

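```bash
cat > fit.py <<'E'
from h import *
from scipy.optimize import least_squares
d=load('top'); s=load('side')
T=lambda X,Y:np.array([235+X/5-.5,140+Y/5-.5]); S=lambda X,Y:np.array([210+X/4-.5,175+Y/4-.5])
F=[(d,(.087,0,.102),T(151,255)),(d,(.129,0,.102),T(85,258)),(d,(.06,0,.075),T(206,256)),
(d,(.022,0,.073),T(283,252)),(d,(-.04,0,.073),T(400,238)),
(s,(.06,0,.075),S(246,119)),(s,(.022,.0185,.073),S(255,170)),(s,(.022,-.0185,.073),S(301,157)),(s,(-.04,.0185,.073),S(302,232))]
def W(p,a):
    c,n=np.cos(p[2]),np.sin(p[2]); return [p[0]+c*a[0]-n*a[1],p[1]+n*a[0]+c*a[1],a[2]]
def f(p,FF): return np.concatenate([proj(dd,W(p,a))-u for dd,a,u in FF])
if __name__=='__main__':
  for FF in (F,F[:5],F[5:]):
    for fixed in (0,1):
      g=(lambda q:f([q[0],q[1],np.radians(96.9)],FF)) if fixed else (lambda q:f(q,FF))
      r=least_squares(g,[.58,-.05,1.69][:2 if fixed else 3]); print(r.x.round(4),r.fun.reshape(-1,2).round(1).tolist())
E
python3 fit.py
```

```text
[ 0.5752 -0.0468  1.6973] [[1.3, -0.1], [-2.5, 1.5], [0.7, -0.4], [0.1, -1.4], [0.8, -1.6], [1.1, 2.1], [-1.9, -0.3], [1.3, -0.1], [-2.1, -1.2]]
[ 0.575  -0.0469] [[1.3, -0.2], [-2.5, 1.2], [0.7, -0.4], [0.1, -1.3], [0.9, -1.5], [1.2, 2.1], [-2.0, -0.3], [1.3, -0.1], [-2.3, -1.1]]
[ 0.572  -0.0468  1.655 ] [[1.2, -0.3], [-2.7, 0.6], [0.6, -0.1], [0.1, -0.5], [0.9, 0.3]]
[ 0.5739 -0.0466] [[1.2, 0.2], [-2.6, 1.7], [0.6, -0.0], [0.0, -0.9], [0.8, -1.0]]
[ 0.5771 -0.0464  1.7654] [[0.3, 2.3], [-1.5, -0.1], [1.2, -0.5], [0.1, -1.4]]
[ 0.5761 -0.0469] [[1.7, 2.1], [-1.5, -0.4], [1.8, -0.1], [-1.8, -1.2]]
```

```bash
python3 -m crank '[[2.6,-5,0.3,0,0,0.046,0.1],[2.6,-5,0.3,0,0,0.046,0.1],[2.6,-5,0.3,0,0,0.046,0.1],[2.6,-5,0.3,0,0,0.046,0.1],[2.6,-5,0.3,0,0,0.046,0.1],[2.6,-5,0.3,0,0,0.046,0.1],[2.6,-5,0.3,0,0,0.046,0.1],[2.6,-5,0.3,0,0,0.046,0.1],[2.6,-5,0.3,0,0,0.046,0.1],[2.6,-5,0.3,0,0,0.046,0.1]]' 20
cat > st.py <<'E'
from h import *
from scipy.spatial.transform import Rotation as R
s=manip.sense(); M=R.from_rotvec(s['eef_rot']).as_matrix()
print('t',s['t'],'p',s['position'].round(4),'F',s['force'].round(1),'g',round(s['gripper_width']*94,1),'jaw',np.degrees(np.arctan2(M[1,0],M[0,0])).round(1),'axis',M[:,1].round(3),'q',s['q'].round(2))
E
python3 st.py
```

```text
t: 1.35
position: [0.4674, 0.075, 0.2523]
eef_rot: [-1.138, -1.314, 1.319]
force: [0.5, 0.9, 0.3]
gripper_width: 0.55
t 1.35 p [0.4674 0.075  0.2523] F [0.5 0.9 0.3] g 51.7 jaw 98.4 axis [-0.001 -0.003 -1.   ] q [-0.54  0.11  0.33  1.95 -0.04  1.08  1.53]
```

```bash
python3 -m crank '[[2.4,-4.2,0,0,0,-0.005,0.1],[2.4,-4.2,0,0,0,-0.005,0.1],[2.4,-4.2,0,0,0,-0.005,0.1],[2.4,-4.2,0,0,0,-0.005,0.1],[2.4,-4.2,-0.5,0,0,-0.005,0.1],[0,0,-2.5,0,0,0,0.1],[0,0,-2.5,0,0,0,0.1],[0,0,-1,0,0,0,0.1],[0,0,0,0,0,0,0.1],[0,0,0,0,0,0,0.1]]'
python3 st.py; python3 - <<'E'
from h import *
d=snap('top','top1.png');s=snap('side','side1.png')
a=cv2.imread('pics/top1.png')[120:240,240:400];b=cv2.imread('pics/side1.png')[130:290,220:380]
cv2.imwrite('pics/c1.png',np.hstack([cv2.resize(a,(400,300),interpolation=2),cv2.resize(b,(400,300*400//400),interpolation=2)]))
E
```

```text
t: 2.6
position: [0.5906, -0.1469, 0.1851]
eef_rot: [-1.153, -1.291, 1.299]
force: [0.2, 0.6, 0.6]
gripper_width: 0.55
t 2.6 p [ 0.5906 -0.1469  0.1851] F [0.2 0.6 0.6] g 51.7 jaw 96.7 axis [-0.002 -0.004 -1.   ] q [-0.15  0.46  0.46  1.71 -0.22  1.03  2.07]
```

View pics/c1.png

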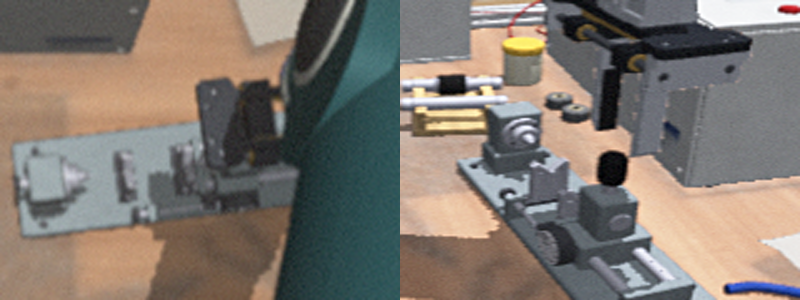

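```bash
python3 -m crank '[[-0.5,1.15,0,0,0,0,0.1],[0,0,0,0,0,0,0.1],[0,0,-1.5,0,0,0,0.1],[0,0,-1.5,0,0,0,0.1],[0,0,-1.5,0,0,0,0.1],[0,0,-0.5,0,0,0,0.1],[0,0,0,0,0,0,0.1],[0,0,0,0,0,0,-1],[0,0,0,0,0,0,-1],[0,0,0,0,0,0,-1]]' 25
python3 st.py
```

```text
t: 3.95
position: [0.5853, -0.1348, 0.1323]
eef_rot: [-1.154, -1.292, 1.299]
force: [1.1, -2.4, -1.4]
gripper_width: 0.268
t 3.95 p [ 0.5853 -0.1348  0.1323] F [ 1.1 -2.4 -1.4] g 25.2 jaw 96.7 axis [-0.001 -0.005 -1.   ] q [-0.16  0.51  0.43  1.77 -0.25  0.92  2.07]
```

```bash
python3 -m crank '[[0,0,0,0,0,0,-1],[0.05,-0.4,0,0,0,0,-1],[0.05,-0.4,0,0,0,0,-1],[0.05,-0.4,0,0,0,0,-1],[0.05,-0.4,0,0,0,0,-1],[0.05,-0.4,0,0,0,0,-1],[0.05,-0.4,0,0,0,0,-1],[0.05,-0.4,0,0,0,0,-1],[0.05,-0.4,0,0,0,0,-1],[0.05,-0.4,0,0,0,0,-1]]' 25
python3 st.py
```

```text
t: 5.2
position: [0.5899, -0.1722, 0.1323]
eef_rot: [-1.152, -1.293, 1.299]
force: [-0.9, 2.6, -0.7]
gripper_width: 0.246
t 5.2 p [ 0.5899 -0.1722  0.1323] F [-0.9  2.6 -0.7] g 23.1 jaw 96.7 axis [-0.001 -0.003 -1.   ] q [-0.09  0.53  0.44  1.73 -0.26  0.94  2.14]
```

```bash
python3 -m crank '[[0.04,-0.3,0,0,0,0,-1],[0.04,-0.3,0,0,0,0,-1],[0.04,-0.3,0,0,0,0,-1],[0.04,-0.3,0,0,0,0,-1],[0.04,-0.3,0,0,0,0,-1],[0.04,-0.3,0,0,0,0,-1],[0.04,-0.3,0,0,0,0,-1],[0.04,-0.3,0,0,0,0,-1],[0.04,-0.3,0,0,0,0,-1],[0.04,-0.3,0,0,0,0,-1]]' 25
python3 st.py
```

```text
t: 6.45
position: [0.5926, -0.193, 0.1321]
eef_rot: [-1.131, -1.3, 1.295]
force: [-10.9, 18.6, 11.1]
gripper_width: 0.245
t 6.45 p [ 0.5926 -0.193   0.1321] F [-10.9  18.6  11.1] g 23.0 jaw 97.2 axis [-0.009  0.013 -1.   ] q [-0.04  0.55  0.43  1.7  -0.28  0.96  2.19]
```

```bash
python3 -m crank '[[-0.02,0.15,0,0,0,0,-0.7],[0,0,0,0,0,0,0.1],[0,0,0,0,0,0,0.1],[0,0,0.5,0,0,0,0.1],[0,0,2.5,0,0,0,0.1],[0,0,3,0,0,0,0.1],[0,2.5,1,0,0,-0.02,0],[-0.6,6,0,0,0,-0.03,-0.15],[-0.9,6,0,0,0,-0.03,-0.15],[-0.9,6,0,0,0,-0.03,-0.15]]' 25
python3 st.py
```

```text
t: 7.7
position: [0.5684, 0.0115, 0.2073]
eef_rot: [-1.199, -1.213, 1.205]
force: [1.6, 0.4, -0.0]
gripper_width: 0.425
t 7.7 p [0.5684 0.0115 0.2073] F [ 1.6  0.4 -0. ] g 39.9 jaw 90.1 axis [-0.003  0.009 -1.   ] q [-0.42  0.36  0.44  1.79 -0.19  1.04  1.66]
```

```bash
python3 -m crank '[[-1,5,0,-0.002,0,-0.02,-0.15],[-1,5,0,-0.002,0,-0.02,-0.15],[-1,4,0,-0.002,0,-0.02,-0.15],[-0.5,2.8,0,-0.002,0,-0.02,-0.15],[0,0,0,0,0,-0.01,-0.15],[0,0,-2,0,0,0,-0.15],[0,0,-2.5,0,0,0,-0.15],[0,0,-1,0,0,0,-0.15],[0,0,0,0,0,0,-0.15],[0,0,0,0,0,0,-0.15]]' 25
python3 st.py;  python3 - <<'E'
from h import *
d=snap('top','top2.png');s=snap('side','side2.png')
a=cv2.imread('pics/top2.png')[90:270,130:370];b=cv2.imread('pics/side2.png')[110:290,190:350]
cv2.imwrite('pics/c2.png',np.hstack([cv2.resize(a,(400,300),interpolation=2),cv2.resize(b,(400,450),interpolation=2)[:300]]))
E
```

```text
t: 8.95
position: [0.5335, 0.187, 0.156]
eef_rot: [-1.25, -1.149, 1.139]
force: [-0.6, 0.5, 0.3]
gripper_width: 0.426
t 8.95 p [0.5335 0.187  0.156 ] F [-0.6  0.5  0.3] g 40.1 jaw 84.9 axis [ 0.005  0.004 -1.   ] q [-0.69  0.4   0.38  1.84 -0.19  0.92  1.25]
```

View pics/c2.png

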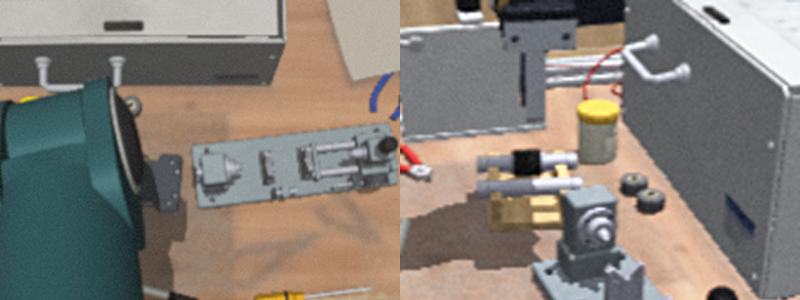

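```bash
python3 - <<'E'
from h import *
s=load('side')
a=cv2.imread('pics/side0.png')[160:210,210:280]; cv2.imwrite('pics/c3.png',cv2.resize(a,None,fx=10,fy=10,interpolation=2))
m=np.array([.5319,.2003,.04]);u=np.array([-.118,.0117,0])/.1186
for k in(-.06,.06):print('master',((proj(s,m+k*u)-[210,160]+.5)*10).round())
t=load('top')
a=cv2.imread('pics/top0.png')[170:240,160:230]; cv2.imwrite('pics/c4.png',cv2.resize(a,None,fx=8,fy=8,interpolation=2))
for k in(-.06,.06):print('master top',((proj(t,m+k*u)-[160,170]+.5)*8).round())
E
```

```text
master [525. 246.]
master [105. 271.]
master top [378. 107.]
master top [336. 470.]
```

View pics/c3.png

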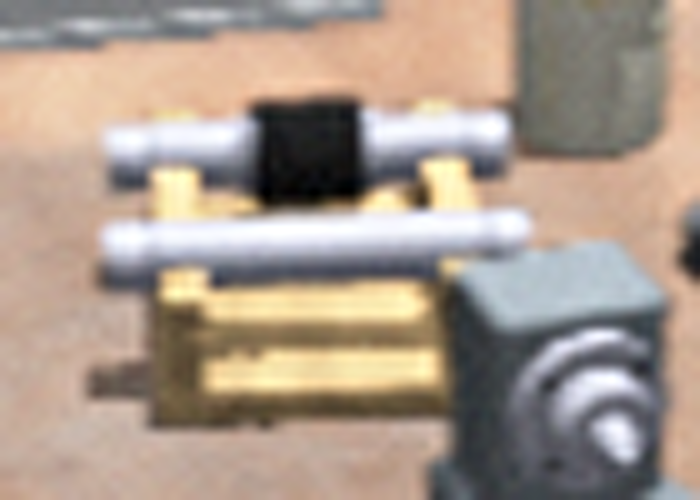

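View pics/c4.png

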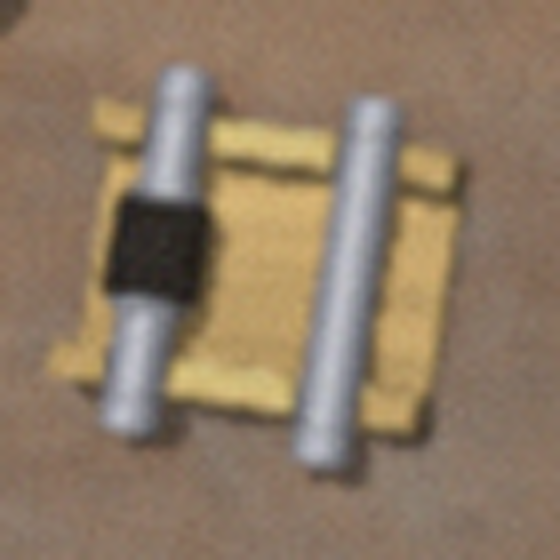

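```bash
python3 - <<'E'
from h import *
from scipy.optimize import least_squares
d=load('top'); s=load('side')
T=lambda x,y:np.array([160+x/8-.5,170+y/8-.5]);S=lambda x,y:np.array([210+x/10-.5,160+y/10-.5])
def run(F,z=None):
  def f(p):
    c=np.array([p[0],p[1],p[3] if z is None else z]);u=np.array([np.cos(p[2]),np.sin(p[2]),0])
    return np.concatenate([proj(dd,c+k*u)-q for dd,k,q in F])
  r=least_squares(f,[.53,.2,3.04,.04]);print(r.x.round(4),np.degrees(r.x[2]),r.fun.reshape(-1,2).round(1).tolist())
FT=[(d,-.06,T(374,106)),(d,.06,T(324,460))]
FS=[(s,-.06,S(523,228)),(s,.06,S(108,246))]
run(FT,.042);run(FS,.04);run(FT+FS,.04);run(FT+FS)
FT=[(d,-.06,T(185,73)),(d,.06,T(130,425))]
FS=[(s,-.06,S(508,138)),(s,.06,S(113,155))]
print('roller');run(FT,.042);run(FS,.04);run(FT+FS,.04);run(FT+FS)
E
```

```text
[0.5335 0.2026 3.0171 0.04  ] 172.8682804802254 [[0.1, -0.6], [-0.1, 0.6]]
[0.5348 0.2135 3.008  0.04  ] 172.34477854730775 [[0.1, -0.0], [-0.1, 0.0]]
[0.5335 0.2046 3.0163 0.04  ] 172.8204703119567 [[-0.6, -0.5], [-0.7, 0.6], [0.5, 1.3], [-0.0, 1.5]]
[0.5329 0.2022 3.0166 0.0456] 172.83764501065383 [[0.0, -0.5], [-0.2, 0.8], [0.5, -0.0], [-0.2, 0.2]]
roller
[0.5446 0.266  3.0094 0.04  ] 172.42588663444528 [[0.1, -0.6], [-0.1, 0.6]]
[0.5456 0.2721 3.013  0.04  ] 172.63312574285914 [[0.1, -0.0], [-0.1, 0.0]]
[0.5448 0.2672 3.0101 0.04  ] 172.46477791441865 [[-0.2, -0.5], [-0.3, 0.5], [0.2, 0.7], [-0.1, 0.7]]
[0.5445 0.2659 3.0102 0.0428] 172.4721660417044 [[0.0, -0.6], [-0.1, 0.6], [0.3, 0.1], [-0.2, 0.1]]
```

```bash
python3 -m crank '[[0,0.8,0,-0.004,0.004,-0.02,-0.15],[0,0.7,0,0,0,-0.018,-0.15],[0,0.1,-1.5,0,0,0,-0.15],[0,0,-2,0,0,0,-0.15],[0,0,-2,0,0,0,-0.15],[0,0,-1.8,0,0,0,-0.15],[0,0,-1,0,0,0,-0.15],[0,0,-0.5,0,0,0,-0.15],[0,0,0,0,0,0,-0.15],[0,0,0,0,0,0,-0.15]]' 25
python3 st.py
```

```text
t: 10.3
position: [0.5332, 0.2053, 0.0629]
eef_rot: [-1.267, -1.116, 1.114]
force: [0.3, -0.9, 0.5]
gripper_width: 0.422
t 10.3 p [0.5332 0.2053 0.0629] F [ 0.3 -0.9  0.5] g 39.7 jaw 82.7 axis [ 0.001  0.    -1.   ] q [-0.68  0.55  0.34  1.88 -0.25  0.75  1.24]
```

Lower to 0.049 and close.

```bash
python3 -m crank '[[0,-0.1,-0.7,0,0,0,-0.15],[0,0,-0.6,0,0,0,-0.15],[0,0,0,0,0,0,-0.15],[0,0,0,0,0,0,-0.4],[0,0,0,0,0,0,-0.5],[0,0,0,0,0,0,-0.6],[0,0,0,0,0,0,-0.8],[0,0,0,0,0,0,-1],[0,0,0,0,0,0,-1],[0,0,0,0,0,0,-1]]' 25
python3 st.py
```

```text
t: 11.55
position: [0.5336, 0.2038, 0.0498]
eef_rot: [-1.268, -1.116, 1.113]
force: [0.1, -0.8, -0.5]
gripper_width: 0.201
t 11.55 p [0.5336 0.2038 0.0498] F [ 0.1 -0.8 -0.5] g 18.9 jaw 82.7 axis [ 0.002  0.    -1.   ] q [-0.67  0.57  0.33  1.89 -0.26  0.73  1.25]
```

```bash
python3 -m crank '[[0,0,0.5,0,0,0,-1],[0,0,1,0,0,0,-1],[0,0,2,0,0,0,-1],[0,0,2.5,0,0,0,-1],[0,0,2.5,0,0,0,-1],[0,0,2.5,0,0,-0.05,-1],[0,-1,2,0,0,-0.15,-1],[0.3,-3,0,0,0,-0.15,-1],[0.5,-3,0,0,0,-0.15,-1],[0.5,-3,0,0,0,-0.15,-1]]' 35
python3 st.py;  python3 - <<'E'
from h import *
d=snap('top','top4.png');s=snap('side','side4.png')
a=cv2.imread('pics/top4.png')[90:270,130:370];b=cv2.imread('pics/side4.png')[90:270,190:350]
cv2.imwrite('pics/c5.png',np.hstack([cv2.resize(a,(400,300),interpolation=2),cv2.resize(b,(400,450),interpolation=2)[:300]]))
E
```

```text
t: 12.8
position: [0.546, 0.1044, 0.1904]
eef_rot: [-1.483, -0.614, 0.603]
force: [0.3, -0.4, -3.1]
gripper_width: 0.206
t 12.8 p [0.546  0.1044 0.1904] F [ 0.3 -0.4 -3.1] g 19.4 jaw 44.6 axis [ 0.006  0.003 -1.   ] q [-0.7   0.37  0.57  1.84 -0.24  0.99  0.75]
```

View pics/c5.png

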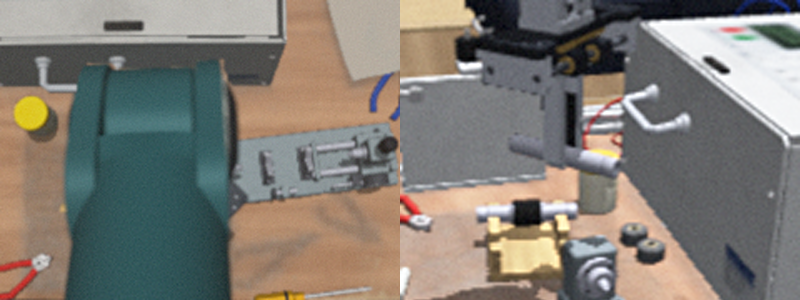

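```bash
python3 -m crank '[[0.6,-3.3,0,0,0,-0.12,-1],[0.6,-3.3,0,0,0,-0.12,-1],[0.6,-3.3,0,0,0,-0.12,-1],[0.6,-3.3,0,0,0,-0.12,-1],[0.3,-2,0,0,0,-0.1,-1],[0,0,0,0,0,-0.05,-1],[0,0,-2,0,0,0,-1],[0,0,-2,0,0,0,-1],[0,0,0,0,0,0,-1],[0,0,0,0,0,0,-1]]' 35
python3 st.py;  python3 - <<'E'
from h import *
d=snap('top','top5.png');s=snap('side','side5.png')
a=cv2.imread('pics/top5.png')[90:270,190:430];b=cv2.imread('pics/side5.png')[120:270,200:400]
cv2.imwrite('pics/c6.png',np.hstack([cv2.resize(a,(400,300),interpolation=2),cv2.resize(b,(400,300),interpolation=2)[:300]]))
E
```

```text
t: 14.15
position: [0.5733, -0.0491, 0.1512]
eef_rot: [-1.566, -0.12, 0.106]
force: [-0.1, -0.1, -1.6]
gripper_width: 0.206
t 14.15 p [ 0.5733 -0.0491  0.1512] F [-0.1 -0.1 -1.6] g 19.3 jaw 8.2 axis [ 0.009  0.002 -1.   ] q [-0.51  0.49  0.71  1.83 -0.39  0.95  0.51]
```

View pics/c6.png

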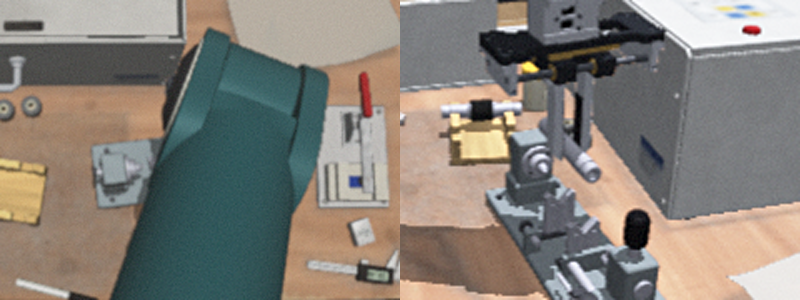

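```bash
python3 -m crank '[[0.3,-0.8,0,0,0.005,-0.012,-1],[0.1,-0.6,0,0,0.003,-0.008,-1],[0,0,-1,0,0,0,-1],[0,0,-1.5,0,0,0,-1],[0,0,-1.3,0,0,0,-1],[0,0,-0.5,0,0,0,-1],[0,0,0,0,0,0,-1],[0,0,0,0,0,0,-1],[0,0,0,0,0,0,-1],[0,0,0,0,0,0,-1]]' 35
python3 st.py;  python3 - <<'E'
from h import *
s=snap('side','side6.png')
b=cv2.imread('pics/side6.png')[170:270,230:360]
cv2.imwrite('pics/c7.png',cv2.resize(b,None,fx=6,fy=6,interpolation=2))
E
```

```text
t: 15.5
position: [0.5779, -0.0641, 0.106]
eef_rot: [-1.566, -0.098, 0.095]
force: [-0.3, -0.1, -2.8]
gripper_width: 0.205
t 15.5 p [ 0.5779 -0.0641  0.106 ] F [-0.3 -0.1 -2.8] g 19.3 jaw 7.0 axis [ 0.002  0.002 -1.   ] q [-0.45  0.57  0.67  1.84 -0.45  0.89  0.56]
```

View pics/c7.png

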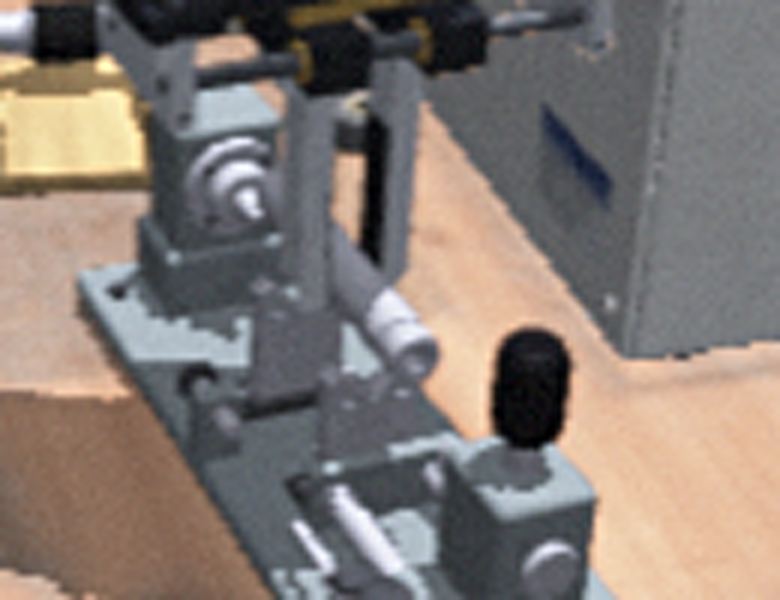

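```bash
python3 - <<'E'
from h import *
from fit import W
s=load('side')
k=lambda p:((proj(s,p)-[230,170]+.5)*6).round()
th=np.radians(97.0);u=np.array([np.cos(th),np.sin(th),0])
c=np.array([.5779,-.0641,.0967])
print('rod end',k(c-.06*u))
for o in((.573,-.047),(.575,-.047),(.577,-.047)):
  p=[*o,th]; print(o,'sprung',k(W(p,(.06,0,.075))),[k(W(p,(x,y,.073))).tolist() for x in(.027,-.035,-.045) for y in (.0185,-.0185)],'knob',k(W(p,(-.147,0,.147))))
E
```

```text
rod end [420. 361.]
(0.573, -0.047) sprung [251. 222.] [[241.0, 277.0], [329.0, 259.0], [308.0, 364.0], [401.0, 344.0], [320.0, 380.0], [414.0, 359.0]] knob [528. 348.]
(0.575, -0.047) sprung [256. 221.] [[246.0, 276.0], [334.0, 259.0], [314.0, 364.0], [406.0, 343.0], [325.0, 379.0], [419.0, 358.0]] knob [534. 347.]
(0.577, -0.047) sprung [261. 221.] [[251.0, 276.0], [339.0, 258.0], [319.0, 363.0], [412.0, 343.0], [331.0, 378.0], [424.0, 357.0]] knob [541. 347.]
```

```bash
python3 -m crank '[[-0.08,0,-0.7,0,0,0,-1],[0,0,-0.6,0,0,0,-1],[0,0,-0.3,0,0,0,-1],[0,0,-0.2,0,0,0,-1],[0,0,0,0,0,0,-1],[0,0,0,0,0,0,-1],[0,0,0,0,0,0,-1],[0,0,0,0,0,0,-1],[0,0,0,0,0,0,-1],[0,0,0,0,0,0,-1]]' 35
python3 st.py
```

```text
t: 16.8
position: [0.5772, -0.0641, 0.0869]
eef_rot: [-1.566, -0.098, 0.095]
force: [0.3, 0.0, -2.8]
gripper_width: 0.201
t 16.8 p [ 0.5772 -0.0641  0.0869] F [ 0.3  0.  -2.8] g 18.9 jaw 7.0 axis [ 0.002  0.002 -1.   ] q [-0.44  0.59  0.66  1.85 -0.47  0.85  0.58]
```

```bash
python3 -m crank '[[0,0,-0.2,0,0,0,-1],[0,0,-0.15,0,0,0,-1],[0,0,-0.1,0,0,0,-1],[0,0,0,0,0,0,-1],[0,0,0,0,0,0,-1],[0,0,0,0,0,0,-1],[0,0,0,0,0,0,-1],[0,0,0,0,0,0,-1],[0,0,0,0,0,0,-1],[0,0,0,0,0,0,-1]]' 35
python3 st.py
```

```text
t: 18.05
position: [0.5788, -0.0641, 0.0834]
eef_rot: [-1.566, -0.101, 0.092]
force: [-0.5, -1.1, 1.6]
gripper_width: 0.202
t 18.05 p [ 0.5788 -0.0641  0.0834] F [-0.5 -1.1  1.6] g 19.0 jaw 7.1 axis [ 0.005  0.003 -1.   ] q [-0.43  0.6   0.65  1.85 -0.48  0.84  0.58]
```

```bash
python3 -m crank '[[0,0,0,0,0,0,-0.5],[0,0,0,0,0,0,-0.2],[0,0,0,0,0,0,-0.1],[0,0,0,0,0,0,-0.1],[0,0,0.5,0,0,0,-0.1],[0,0,1.5,0,0,0,-0.1],[0,0,2.5,0,0,0,-0.1],[0,0,3,0,0,0,-0.1],[0,0,3,0,0,0,0],[0,0,1,0,0,0,0]]' 35
python3 st.py;  python3 - <<'E'
from h import *
d=snap('top','top8.png');s=snap('side','side8.png')
b=cv2.imread('pics/side8.png')[170:270,230:360]
cv2.imwrite('pics/c8.png',cv2.resize(b,None,fx=6,fy=6,interpolation=2))
E
```

```text
t: 19.3
position: [0.5784, -0.0648, 0.2055]
eef_rot: [-1.567, -0.1, 0.091]
force: [0.2, 0.1, -1.2]
gripper_width: 0.501
t 19.3 p [ 0.5784 -0.0648  0.2055] F [ 0.2  0.1 -1.2] g 47.1 jaw 7.0 axis [ 0.006  0.002 -1.   ] q [-0.52  0.44  0.76  1.77 -0.35  1.06  0.48]
```

View pics/c8.png

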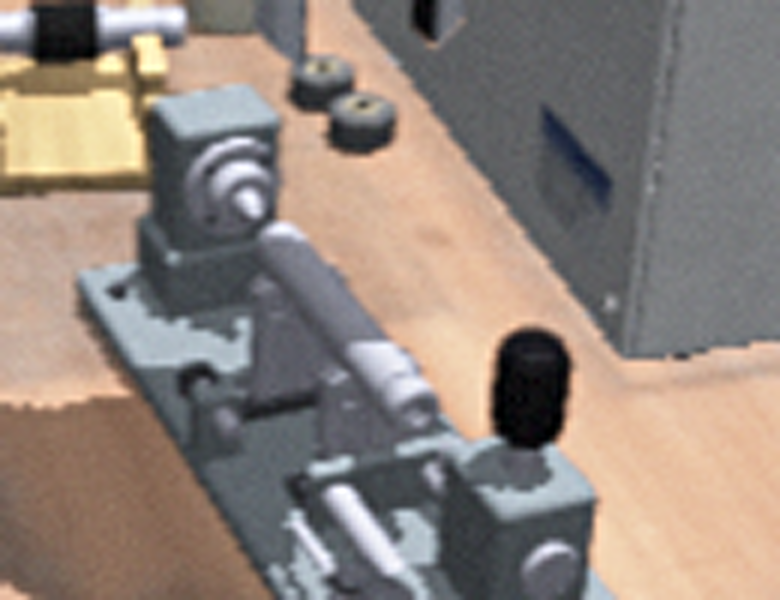

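```bash
python3 -m crank '[[0.2,-1.5,0,0,0.003,0.17,0.1],[0.2,-1.5,0,0,0.003,0.17,0.1],[0.2,-1.5,0,0,0,0.17,0.1],[0.2,-1.5,0,0,0,0.17,0.1],[0.2,-1.5,0,0,0,0.17,0.1],[0.2,-1.5,0,0,0,0.17,0.1],[0.1,-1.5,0,0,0,0.17,0.1],[0.1,-1,0,0,0,0.17,0.1],[0,0,0,0,0,0.1,0.1],[0,0,0,0,0,0,0.1]]' 25
python3 st.py
```

```text
t: 20.65
position: [0.5874, -0.1811, 0.1918]
eef_rot: [-1.171, -1.237, 1.265]
force: [0.9, -0.4, 0.1]
gripper_width: 0.549
t 20.65 p [ 0.5874 -0.1811  0.1918] F [ 0.9 -0.4  0.1] g 51.6 jaw 93.4 axis [-0.018 -0.005 -1.   ] q [-0.07  0.47  0.42  1.67 -0.2   1.06  2.04]
```

```bash
python3 -m crank '[[0.6,-1.0,0,0.005,-0.018,0.06,0.1],[0,0,0,0,0,0,0.1],[0,0,-1,0,0,0,0.1],[0,0,-2,0,0,0,0.1],[0,0,-1.5,0,0,0,0.1],[0,0,-0.9,0,0,0,0.1],[0,0,-0.2,0,0,0,0.1],[0,0,0,0,0,0,0.1],[0,0,0,0,0,0,0.1],[0,0,0,0,0,0,0.1]]' 25
python3 st.py
```

```text
t: 21.9
position: [0.5927, -0.1885, 0.1309]
eef_rot: [-1.153, -1.288, 1.29]
force: [-0.0, -0.9, -0.2]
gripper_width: 0.545
t 21.9 p [ 0.5927 -0.1885  0.1309] F [-0.  -0.9 -0.2] g 51.2 jaw 96.3 axis [-0.003  0.001 -1.   ] q [-0.03  0.54  0.39  1.71 -0.24  0.94  2.13]
```

```bash
python3 -m crank '[[0.1,-0.35,0,0,0,0.012,0.1],[0,0,0,0,0,0,0.1],[0,0,0,0,0,0,-0.3],[0,0,0,0,0,0,-1],[0,0,0,0,0,0,-1],[0,0,0,0,0,0,-1],[-0.04,0.3,0,0,0,0,-1],[-0.05,0.4,0,0,0,0,-1],[-0.05,0.4,0,0,0,0,-1],[-0.05,0.4,0,0,0,0,-1]]' 25
python3 st.py
```

```text
t: 23.15
position: [0.5921, -0.1772, 0.1313]
eef_rot: [-1.148, -1.297, 1.299]
force: [1.0, -3.1, -2.2]
gripper_width: 0.245
t 23.15 p [ 0.5921 -0.1772  0.1313] F [ 1.  -3.1 -2.2] g 23.1 jaw 97.0 axis [-0.002 -0.001 -1.   ] q [-0.05  0.53  0.39  1.72 -0.24  0.94  2.13]
```

```bash
python3 -m crank '[[-0.05,0.4,0,0,0,0,-1],[-0.05,0.4,0,0,0,0,-1],[-0.05,0.4,0,0,0,0,-1],[-0.05,0.3,0,0,0,0,-1],[-0.04,0.3,0,0,0,0,-1],[-0.04,0.3,0,0,0,0,-1],[-0.04,0.3,0,0,0,0,-1],[-0.04,0.3,0,0,0,0,-1],[0,0,0,0,0,0,-1],[0,0,0,0,0,0,-1]]' 25
python3 st.py;python3 - <<'E'
from h import *
d=snap('top','top9.png');s=snap('side','side9.png')
b=cv2.imread('pics/side9.png')[170:270,230:360]
cv2.imwrite('pics/c9.png',cv2.resize(b,None,fx=6,fy=6,interpolation=2))
E
```

```text
t: 24.4
position: [0.5886, -0.148, 0.1313]
eef_rot: [-1.149, -1.298, 1.3]
force: [2.2, -2.9, -2.7]
gripper_width: 0.247
t 24.4 p [ 0.5886 -0.148   0.1313] F [ 2.2 -2.9 -2.7] g 23.2 jaw 97.0 axis [-0.001 -0.001 -1.   ] q [-0.09  0.51  0.38  1.75 -0.23  0.92  2.08]
```

View pics/c9.png

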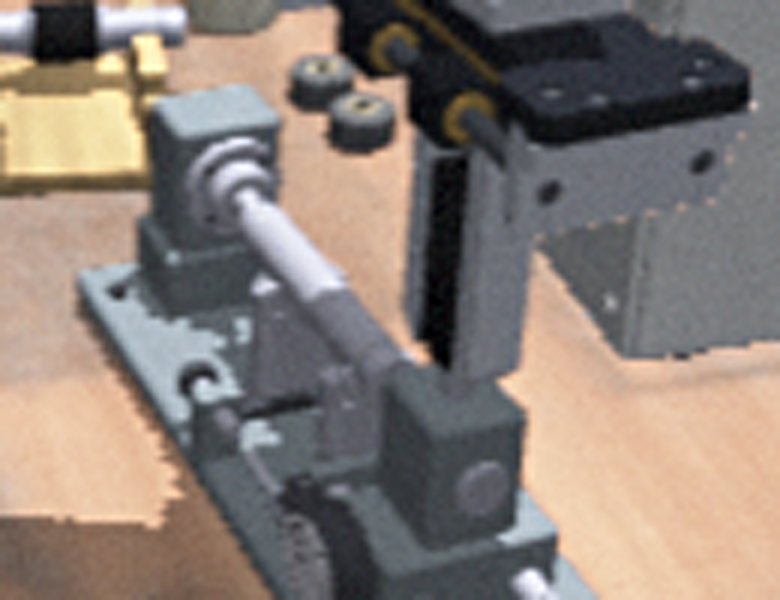

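```bash
python3 -m crank '[[-0.03,0.3,0,0,0,0,-1],[-0.03,0.3,0,0,0,0,-1],[-0.03,0.3,0,0,0,0,-1],[-0.03,0.3,0,0,0,0,-1],[-0.03,0.2,0,0,0,0,-1],[-0.03,0.2,0,0,0,0,-1],[-0.03,0.2,0,0,0,0,-1],[-0.03,0.2,0,0,0,0,-1],[-0.03,0.2,0,0,0,0,-1],[-0.03,0.2,0,0,0,0,-1]]' 25
python3 st.py
```

```text
t: 25.75
position: [0.5868, -0.1339, 0.1313]
eef_rot: [-1.168, -1.289, 1.302]
force: [8.8, -15.0, -9.7]
gripper_width: 0.245
t 25.75 p [ 0.5868 -0.1339  0.1313] F [  8.8 -15.   -9.7] g 23.1 jaw 96.5 axis [ 0.006 -0.014 -1.   ] q [-0.13  0.5   0.39  1.77 -0.22  0.9   2.03]
```

```bash
python3 -m crank '[[0,0.2,0,0,0,0,-1],[0,0.2,0,0,0,0,-1],[0,0.2,0,0,0,0,-1],[0,0.2,0,0,0,0,-1],[0,0.2,0,0,0,0,-1],[0,0.2,0,0,0,0,-1],[0,0.2,0,0,0,0,-1],[0,0.2,0,0,0,0,-1],[0,0.2,0,0,0,0,-1],[0,0.2,0,0,0,0,-1]]' 25
python3 st.py; python3 - <<'E'
from h import *
d=snap('top','top10.png');s=snap('side','side10.png')
print(manip.sense()['force'])
b=cv2.imread('pics/side10.png')[170:270,230:360]
cv2.imwrite('pics/c10.png',cv2.resize(b,None,fx=6,fy=6,interpolation=2))
E
```

```text
t: 27.0
position: [0.587, -0.1338, 0.1311]
eef_rot: [-1.198, -1.27, 1.305]
force: [6.7, -14.9, -10.2]
gripper_width: 0.25
t 27.0 p [ 0.587  -0.1338  0.1311] F [  6.7 -14.9 -10.2] g 23.5 jaw 95.6 axis [ 0.012 -0.039 -0.999] q [-0.15  0.5   0.4   1.78 -0.2   0.89  2.  ]
[  6.53405164 -14.89103457  -9.97209473]
```

View pics/c10.png

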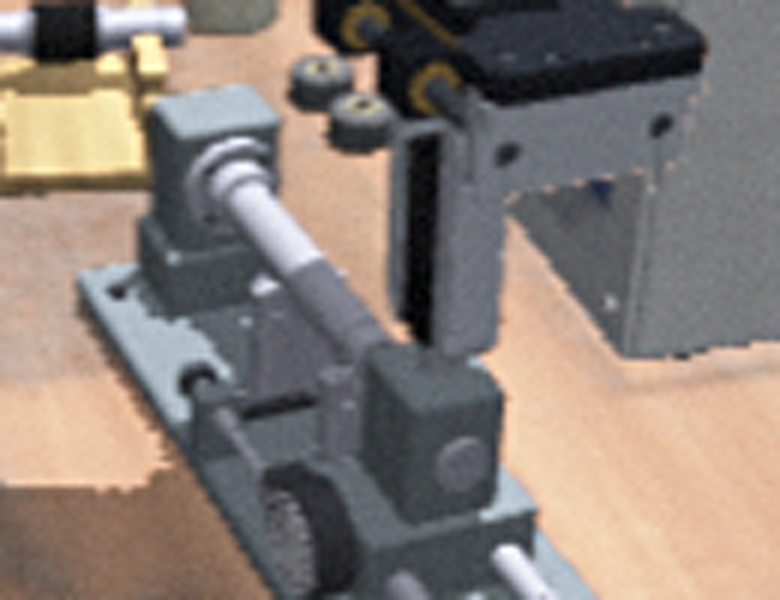

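```bash
python3 -m crank '[[0,0.2,0,0.008,0.003,0.005,-1],[0,0.25,0,0.008,0.003,0.005,-1],[0,0.25,0,0.008,0.003,0.005,-1],[0,0.25,0,0.008,0.002,0.004,-1],[0,0.25,0,0.006,0.001,0.003,-1],[0,0.25,0,0.005,0.001,0.002,-1],[0,0.25,0,0.004,0.001,0.002,-1],[0,0.25,0,0.003,0.001,0.002,-1],[0,0.25,0,0.003,0.001,0.002,-1],[0,0.25,0,0.003,0.001,0.002,-1]]' 25
python3 st.py
```

```text
t: 28.35
position: [0.587, -0.1338, 0.1311]
eef_rot: [-1.165, -1.287, 1.297]
force: [5.9, -14.9, -9.9]
gripper_width: 0.249
t 28.35 p [ 0.587  -0.1338  0.1311] F [  5.9 -14.9  -9.9] g 23.4 jaw 96.3 axis [ 0.003 -0.011 -1.   ] q [-0.13  0.5   0.39  1.77 -0.22  0.91  2.03]
```

```bash
python3 -m crank '[[0,0.3,0,0.004,0.001,0.003,-1],[0,0.35,0,0.004,0.001,0.003,-1],[0,0.35,0,0.004,0.001,0.003,-1],[0,0.35,0,0.004,0.001,0.003,-1],[0,0.35,0,0.004,0.001,0.002,-1],[0,0.35,0,0.004,0.001,0.002,-1],[0,0.35,0,0.004,0.001,0.002,-1],[0,0.35,0,0.004,0.001,0.002,-1],[0,0.35,0,0.004,0.001,0.002,-1],[0,0.35,0,0.004,0.001,0.002,-1]]' 35
python3 st.py
```

```text
t: 29.6
position: [0.587, -0.1336, 0.1311]
eef_rot: [-1.168, -1.286, 1.296]
force: [7.1, -20.4, -11.7]
gripper_width: 0.248
t 29.6 p [ 0.587  -0.1336  0.1311] F [  7.1 -20.4 -11.7] g 23.3 jaw 96.2 axis [ 0.005 -0.012 -1.   ] q [-0.13  0.5   0.39  1.77 -0.22  0.91  2.03]
```

```bash
python3 - <<'E'
from h import *
d=snap('top','top11.png');s=snap('side','side11.png')
x=manip.sense();print(x['force'],x['position'],abs(x['qvel']).max())
b=cv2.imread('pics/side11.png')[160:260,215:345]
cv2.imwrite('pics/c11.png',cv2.resize(b,None,fx=6,fy=6,interpolation=2))
E
```

```text
[  7.88205351 -21.28427402 -11.42412432] [ 0.58700889 -0.13367523  0.131144  ] 0.002624803893212381
```

View pics/c11.png

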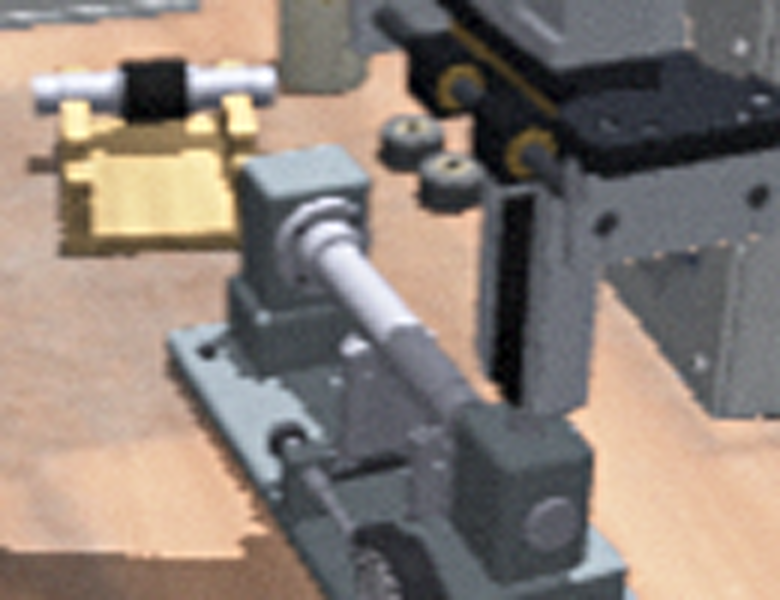

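```bash
python3 -c "
from workcell import manip
print(manip.finish_job()); print(manip.sense()['force'])"
```

```text
the job is handed in; nothing more can be done
None
the job is handed in; nothing more can be done
```

The job is handed in with the rod pushed against the stop nose and the knob still gripped. `finish_job` gave no verdict.

I pulled the tailstock fully back. The plain rod then went from the stand into the two V rests, close to the load point, and I let it go. After that I pushed the tailstock up by its knob.

**Last checks before hand-in:**
- **Seating:** The tailstock had travelled about 59 mm, which matches the 0.059 given for a rod hard on the nose. The knob position held within about 0.3 mm as I increased the push, which is what a hard stop should do.
- **Camera:** The side picture shows the rod's end on the nose and the roller shaft still in its stand.
- **Push:** About 21–22 N along the centre line, with the arm at rest. Allowing for the spring and about 2 N of slide friction, that leaves roughly 12 N on the nose. This is an estimate; I could not measure that contact directly.
- **Time:** About 30 s of the 64 s used.

**Less tidy points:**
- The wrist also read about 8 N in x (mostly sideways) and 11 N vertically while pushing.
- The tool tilted slightly under load. I corrected that to within about 1 degree.
- The two cameras disagreed by about 2 pixels in height, so I relied more on the top view and on feeling for contact.

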